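# Clamp a watch case in the ratchet vice

## Robot

A 6-joint arm with a two-finger parallel gripper is mounted at the origin on the work surface. World frame = base frame: x ahead of the robot, y to its left, z up, the work surface at z = 0. Lengths are in m, angles in degrees, forces in N, time in s.
With the tool pointing down it reaches from about 0.325 to 0.775 m from the base axis. Payload 9.3 kg.
Tool frame: the origin (TCP) lies midway between the tips of the shut fingers; the grasp point (between the pads) lies 19 mm behind it; z points along the fingers, y is the line along which they close (so a half turn about z gives the same grasp; the last joint's range is limited). The gripper opens to 85 mm and grips with 20 to 120 N. Pads are 22 mm wide; open, the fingers measure 114 mm over their backs; the gripper's body (76 mm by 85 mm) begins 54 mm behind the grasp point. The pads swing forward as they close: fully open they stand 13 mm farther back than shut.
Start: joints at [63.277, 14.817, 1.232, 76.415, 0, 81.257], TCP at [0.17, 0.523, 0.231] pointing down, gripper open.
Joint ranges: [-174.27, 174.27], [-52.1, 104.24], [-59.71, 78.15], [-110.17, 111.67], [-87.03, 83.33], [-180, 180]. Speed limits (degrees/s): [127.2, 127.2, 159.86, 180, 180, 180].

## Interface

Orientations are given as a 3x3 rotation matrix whose columns are the frame's x, y, z axes.
In Python, from cell import bot, snapshot gives the robot as it stands.
- The arm moves only by the tool servo_tool, never from a script. Its argument "targets" is a list of rows, each an object with "dp": the shift along the tool's x, y, z in mm, a list of three; "twist": the turn, a rotation vector about the tool's x, y, z in rad, a list of three; "fingers": the closure, from -1 (fully open) to 1 (shut), so that 0 is half open. A call has exactly 10 rows; each row shifts and turns the commanded pose from where the row before left it, along the tool's axes as they then stand; what a row does not reach is not made up. A row lasts 1/10 s, in which the tool goes at most 50 mm and 8.59 degrees, less where a joint would pass 70% of its speed; a pose out of reach is approached as far as the arm can. A call with a gripper value outside its range is refused whole. The fingers move at their own pace and stop on an object; "newtons" is the grip in N (left out, the last holds). Time passes only in rows, so rows that do not move let the fingers close, or fill a call up. It gives the time, the measured TCP pose, the force, the opening and the grip force at its end, in the units of the state.
- bot.sense(): the state, without advancing time (a new reading comes with each control period).
- snapshot(name): name is "scene" or "side" or "wrist"; returns a dict with "img" (420x560x3 uint8, red, green, blue), "K" (3x3 intrinsics, pixels), "R" (3x3) and "t" (3): a world point X has camera coordinates R X + t; the wrist camera has in their place "hand_eye" (4x4, takes a point from camera to tool coordinates, whose origin is the TCP and whose axes are the flange's). Camera axes: x right, y down, z forward; pixel columns grow to the right and rows downward; lengths in m; the calibration is good to about 2 mm. A picture is of the moment at which its call begins: read the wrist's pose just before it. There is no depth.
- bot.hand_in(): hands the job in; it is judged then, once.
The state is a dict: "time_s": time; "qpos": joint angles; "qd": joint speeds; "tau": joint torques, N m; "tool_pos": TCP position; "tool_rot": TCP orientation; "contact_force": force on the tool from outside, world axes, zero at the start; "ft_torque": the same for the moment, N m; "width": finger opening in m; "grip_force": force on a finger pad.
Only numpy, scipy, OpenCV 4.12 (cv2) and the standard library are available. Lean on these libraries where they do the work, as an engineer would, in place of code of your own. Each camera call takes 0.05 s, during which the arm holds its last target. There are 200 camera calls.

## Task

Lay the large wristwatch case (the bigger of the two with lugs) flat on the bed of the small bench vice, with its lugs towards the two jaws, and let go of it. Then turn the knurled ratchet knob clockwise until the jaws hold the case by its lugs and the knob's slip clutch gives way, and turn it on through at least three clicks. Leave the case clamped, flat and square, and do not disturb the two other watch cases.

Things in the scene. Friction and masses are not known exactly. Their poses are not given: they have to be found in the camera images.
- case_center (a point): Large wristwatch case, the part to clamp: loose, round, steel, 40 mm in diameter, 14 mm thick, with four short lugs; 50 mm over the flat lug ends (along its x), a pair of lugs 24 mm wide. It lies on a 3 mm leather mat. The point is its centre, 7 mm above its underside; z up. Fingers fit its bare round sides (along y), also when it lies in the vice.
- small_case_center (a point): Small wristwatch case, not to be disturbed: the same shape, 26 mm in diameter, 33 mm over the lugs, 10 mm thick, on the same mat. The point is at its centre, 5 mm above its underside.
- pocket_case_center (a point): Brass pocket-watch case, not to be disturbed: round, 46 mm in diameter, 13 mm thick, with a stem and bow reaching 47 mm out from its centre along its x axis; on the same mat. The point is at its centre, 6.5 mm above its underside.
- case: The large wristwatch case again (about 80 g), its origin at the centre of its underside; same axes as case_center.
- bed (a point): Point on the top of the vice's bed, 45 mm above the table, 30 mm in front of the fixed jaw's face, at the middle of the jaws' width. Its y axis is the clamping line, from the fixed jaw towards the moving jaw and the ratchet knob; z up. The bed is 26 mm wide (x), narrower than the case, 27 mm high, free on both sides. The jaws are 34 mm wide and rise 13 mm above it.
- vice: The iron case vice, screwed to the table, base 76 mm (x) by 230 mm (y) and 18 mm high; axes as bed. Its origin is at table height, 30 mm in +y from the bed point; the ratchet knob's axis stands 85 mm from the origin (115 mm from the bed point) in +y.
- jaw: The moving jaw, a steel block. Its origin lies at table height below the middle of its clamping face, which looks to -y of the vice (axes as the vice). At the start the face is 59 to 64 mm from the fixed jaw's face; it moves 5 mm towards the fixed jaw for each radian of the dial.
- ratchet_grip (a point): Ratchet knob: upright knurled steel cylinder 30 mm in diameter, from 62 to 96 mm above the table; the point is on its axis, 81 mm up. Under it, a 20 mm spindle and the dial. Turned clockwise from above it carries the dial along, closing the jaws, until they are blocked; then it slips on the dial. Any grasp yaw; let go, turn back and regrip at will. 0.06 N m to run, 0.16 N m to slip.
- drum (a joint): Angle (rad) of the dial, an aluminium disc 50 mm in diameter under the knob that drives the moving jaw: 0 with the jaws 64 mm apart, growing clockwise as they close (5 mm per rad), at most 4.5. It stays where it is left. The case's lugs are met all round at about 2.8.
- ratchet (a joint): How far (rad) the ratchet knob has slipped on the dial, clockwise positive: 0 at the start, unchanged while knob and dial turn together, growing while the clutch slips. One click is 0.26 rad (15 degrees), so three clicks are 0.79 rad. The slipping feels smooth.

How it is judged (in metres and radians):
On the way, in this order (a step that is already met when the one before it is completed fails the run):
1. the large case lies flat on the bed between the jaws, lugs towards them, and is let go (x of case_center in the frame of bed between -0.01 and 0.01 m and y of case_center in the frame of bed between -0.013 and 0.013 m and z of case_center in the frame of bed between 0.003 and 0.011 m and angle between case_center's own z axis and vertical below 0.12 rad and contact force between case and the fingers below 0.05 N and angle between the x axis of case_center and the y axis of bed, either way round below 0.35 rad), for 0.2 s.
2. the jaws grip the case and the ratchet has slipped three clicks (x of case_center in the frame of bed between -0.01 and 0.01 m and y of case_center in the frame of bed between -0.013 and 0.013 m and z of case_center in the frame of bed between 0.003 and 0.011 m and angle between case_center's own z axis and vertical below 0.12 rad and value of joint ratchet above 0.75 rad and contact force between jaw and case above 3 N), for 0.2 s.
At the end, for the whole second after the job is handed in: The large case lies flat on the bed (within 10 mm across, 13 mm along, 4 mm in height, 0.12 rad tilt), lugs square to the jaws within 0.17 rad, pressed by the moving jaw with over 3 N, at rest, let go; dial past 2.55 rad, ratchet slipped over 0.75 rad (all of step 2 and angle between the x axis of case_center and the y axis of bed, either way round below 0.17 rad and contact force between case and the fingers below 0.05 N and value of joint drum above 2.55 rad and linear speed of case below 0.01 m/s); the robot touches nothing.
It fails at once if the small case or the pocket-watch case is moved by more than 25 mm (distance of any of small_case_center, pocket_case_center from where it was at the start of the episode above 0.025 m).
It also fails if it takes over 67 s, if anything falls off the work surface, if the arm or the gripper's body presses on something with over 40 N, if the wrist force passes 120 N, or if a joint passes its speed limit or range.

## Working session

There is one attempt and no reset: what is moved stays moved. The work goes in short steps, Python scripts to look and compute and a tool call to move; the robot and the scene stay as the last step left them, time stands still between calls to the robot, and variables do not carry over. Pictures are saved under pics/ and viewed, at most 10 in all, crops included, and the job is handed in when it is done.

Besides the shell and the picture viewer there is one more tool, called after "Request:" as name([rows], argument=value, ...), one row to a line, values as JSON. servo_tool: Moves the arm, as the interface text tells. Its arguments: {"type":"object","properties":{"targets":{"type":"array"},"newtons":{"type":"number"}},"required":["targets"]}

```bash
mkdir -p pics; ls; python3 - <<'E'
from cell import bot, snapshot
import cv2, pickle
s=bot.sense(); print(s)
d={'s':s}
for n in ("scene","side","wrist"):
    d[n]=snapshot(n); cv2.imwrite(f"pics/{n}0.png",d[n]["img"][:,:,::-1])
    print(n,{k:v for k,v in d[n].items() if k!='img'})
pickle.dump(d,open('d0.pkl','wb'))
E
```

```text
pics
{'time_s': 0.0, 'qpos': array([6.32780161e+01, 1.48500246e+01, 1.18725425e+00, 7.64147397e+01,
       3.83159883e-04, 8.12568918e+01]), 'qd': array([ 0.07914957,  0.04407602,  0.00500438, -0.11490515, -0.03680741,
        0.01812192]), 'tau': array([ 1.63587520e-03, -5.55640590e+01,  3.44532394e+01,  1.35663286e-02,
       -2.78447233e-04,  2.61963004e-05]), 'tool_pos': array([0.16963269, 0.52287683, 0.23065595]), 'tool_rot': array([[-9.51170316e-01,  3.08665925e-01, -6.14277847e-04],
       [ 3.08666463e-01,  9.51169576e-01, -1.20531692e-03],
       [ 2.12242137e-04, -1.33606865e-03, -9.99999085e-01]]), 'contact_force': array([-0.46145977, -0.11694246,  0.73408419]), 'ft_torque': array([-0.04308345, -0.03301216, -0.01709872]), 'grip_force': 0.0, 'width': 0.08599637533200337}
scene {'K': array([[504.67601118,   0.        , 274.68777177],
       [  0.        , 504.67601118, 207.16965334],
       [  0.        ,   0.        ,   1.        ]]), 'R': array([[ 0.18962174,  0.98171654,  0.01662046],
       [ 0.61047752, -0.10462409, -0.78509298],
       [-0.76899987,  0.15901711, -0.619
[... 253 characters left out ...]
, -0.67408127,  0.00849386],
       [-0.47478975, -0.52910145, -0.70329677],
       [ 0.4785733 ,  0.51542807, -0.71084563]]), 't': array([-0.41457476,  0.27241138,  0.82034673])}
wrist {'K': array([[304.95819252,   0.        , 281.58363787],
       [  0.        , 304.95819252, 209.29781864],
       [  0.        ,   0.        ,   1.        ]]), 'hand_eye': array([[-4.84201053e-04, -9.63184108e-01, -2.68842220e-01,
         6.90287127e-02],
       [ 9.99999566e-01, -6.80481525e-04,  6.36909444e-04,
        -4.60092159e-04],
       [-7.96403218e-04, -2.68841794e-01,  9.63184019e-01,
        -1.41553472e-01],
       [ 0.00000000e+00,  0.00000000e+00,  0.00000000e+00,
         1.00000000e+00]])}
```

View pics/scene0.png

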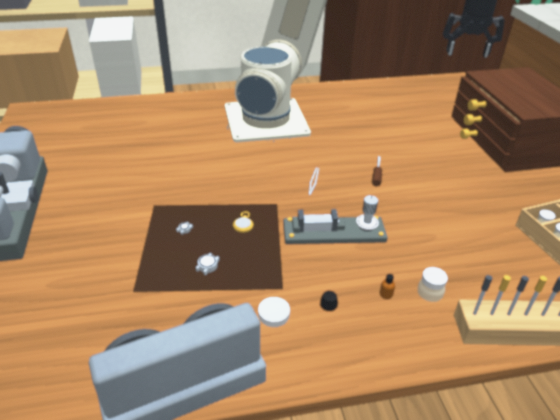

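View pics/wrist0.png

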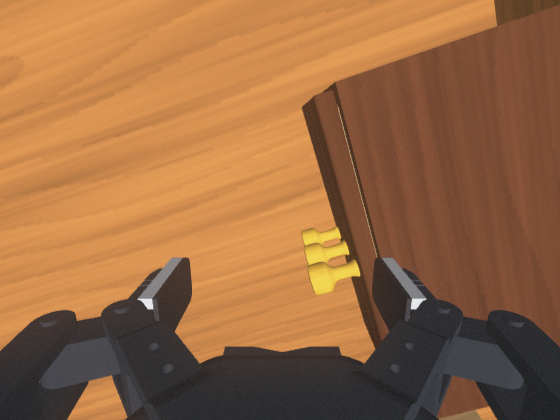

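View pics/side0.png

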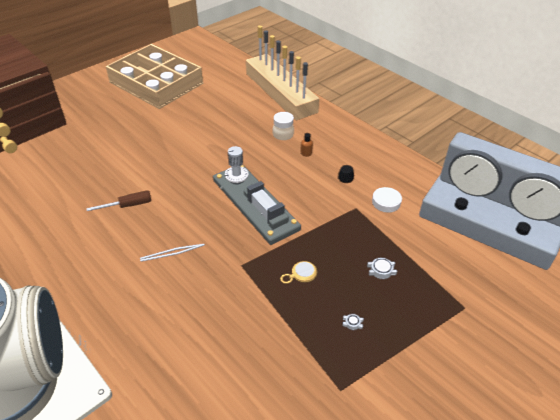

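The scene view shows the large case at (207,263), the small one at (184,228), the pocket watch at (243,223), and the vice at x 284–386 with its knob at (370,203). In the side view these are at (382,267), (353,321), (304,271) and knob (235,157).

```bash
cat > h.py <<'E'
import numpy as np, cv2, pickle
def ray(c,uv,pose=None):
    d=np.linalg.inv(c["K"])@np.array([uv[0],uv[1],1.])
    if "R" in c: return -c["R"].T@c["t"], c["R"].T@d
    p,R=pose; H=c["hand_eye"]; return p+R@H[:3,3], R@(H[:3,:3]@d)
def onz(c,uv,z,pose=None):
    o,d=ray(c,uv,pose); return o+d*(z-o[2])/d[2]
def tri(rs):
    A=[];b=[]
    for o,d in rs:
        d=d/np.linalg.norm(d);P=np.eye(3)-np.outer(d,d);A.append(P);b.append(P@o)
    return np.linalg.lstsq(np.vstack(A),np.hstack(b),rcond=None)[0]
E
python3 - <<'E'
from h import *
np.set_printoptions(precision=4,suppress=True)
d=pickle.load(open('d0.pkl','rb'));a,b=d['scene'],d['side']
for n,z,p,q in [('case',.012,(207,263),(382,267)),('small',.010,(184,228),(353,321)),('pocket',.012,(243,223.5),(304,271)),('knobtop',.096,(370,201),(235,153)),('dial',.05,(368,222),(236,174))]:
    print(n,tri([ray(a,p),ray(b,q)]),onz(a,p,z),onz(b,q,z))
for n,z,p in [('base corners',.018,[(283,221),(384,216),(386,240),(285,243)])]:
    for u in p: print(onz(a,u,z))
print('side corners',[onz(b,u,.018) for u in [(213,183),(272,237),(298,220)]])
print('mat',[onz(a,u,.003) for u in [(154,206),(279,205),(283,287),(138,287)]])
for n,z,p in [('c',b,[(382,267)])]:
    pass
img=np.vstack([np.hstack([cv2.resize(a['img'][240:285,180:240],None,fx=6,fy=6),cv2.resize(b['img'][245:290,352:412],None,fx=6,fy=6)]),np.hstack([cv2.resize(a['img'][190:250,280:390],(360,300)),cv2.resize(b['img'][140:245,205:305],(360,300))])])
cv2.imwrite('pics/crop1.png',img[:,:,::-1])
E
```

```text
case [ 0.6105 -0.2322  0.0116] [ 0.611  -0.2323  0.012 ] [ 0.6103 -0.2323  0.012 ]
small [ 0.4849 -0.2737  0.0079] [ 0.4875 -0.2738  0.01  ] [ 0.4837 -0.2744  0.01  ]
pocket [ 0.4967 -0.1409  0.0113] [ 0.4969 -0.1402  0.012 ] [ 0.4963 -0.1423  0.012 ]
knobtop [0.5609 0.132  0.0899] [0.5679 0.1291 0.096 ] [0.5562 0.1252 0.096 ]
dial [0.5622 0.1349 0.0305] [0.5834 0.1254 0.05  ] [0.5485 0.1159 0.05  ]
[ 0.5108 -0.0495  0.018 ]
[0.5331 0.1866 0.018 ]
[0.6134 0.161  0.018 ]
[ 0.5848 -0.0604  0.018 ]
side corners [array([0.5156, 0.1556, 0.018 ]), array([ 0.5053, -0.0444,  0.018 ]), array([ 0.5744, -0.045 ,  0.018 ])]
mat [array([ 0.385 , -0.3408,  0.003 ]), array([ 0.4321, -0.0428,  0.003 ]), array([ 0.6967, -0.0875,  0.003 ]), array([ 0.646 , -0.3737,  0.003 ])]
```

View pics/crop1.png

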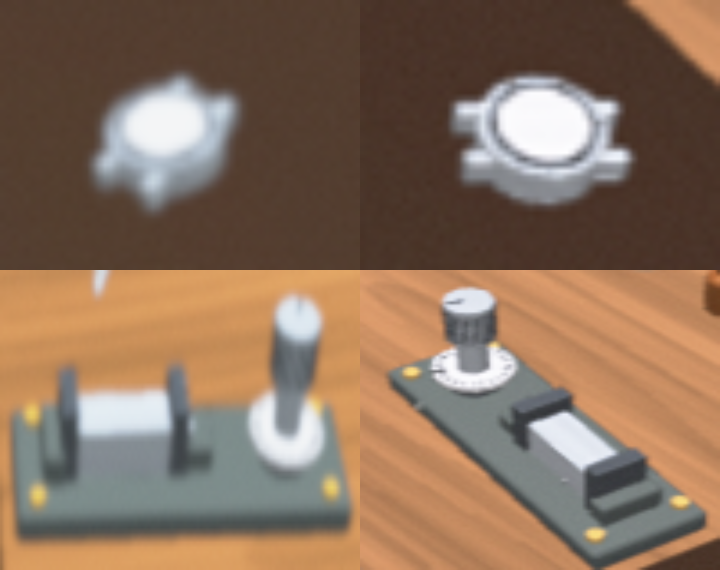

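The crop shows the case's lug axis running roughly along world (0.74,-0.67). The vice's y axis is close to world +y, with the fixed jaw at the low-y end. I'll move above the vice for a closer look.

Request:
servo_tool([
  {"dp": [-36,-23,2],"twist": [0,0,0],"fingers": -1},
  {"dp": [-36,-23,2],"twist": [0,0,0],"fingers": -1},
  {"dp": [-36,-23,2],"twist": [0,0,0],"fingers": -1},
  {"dp": [-36,-23,2],"twist": [0,0,0],"fingers": -1},
  {"dp": [-36,-23,2],"twist": [0,0,0],"fingers": -1},
  {"dp": [-36,-23,2],"twist": [0,0,0],"fingers": -1},
  {"dp": [-36,-23,2],"twist": [0,0,0],"fingers": -1},
  {"dp": [-36,-23,2],"twist": [0,0,0],"fingers": -1},
  {"dp": [-36,-23,2],"twist": [0,0,0],"fingers": -1},
  {"dp": [-36,-23,2],"twist": [0,0,0],"fingers": -1},
])

```text
time_s: 1.15
tool_pos: [0.4419, 0.1916, 0.2112]
tool_rot: [[-0.951, 0.309, -0.0], [0.309, 0.951, 0.0], [0.0, 0.0, -1.0]]
contact_force: [-0.1, 1.1, -0.0]
width: 0.0855
grip_force: 0.0
```

Request:
servo_tool([
  {"dp": [-36,-23,2],"twist": [0,0,0],"fingers": -1},
  {"dp": [-36,-23,2],"twist": [0,0,0],"fingers": -1},
  {"dp": [-36,-23,2],"twist": [0,0,0],"fingers": -1},
  {"dp": [-36,-23,2],"twist": [0,0,0],"fingers": -1},
  {"dp": [0,0,0],"twist": [0,0,0.105],"fingers": -1},
  {"dp": [0,0,0],"twist": [0,0,0.105],"fingers": -1},
  {"dp": [0,0,0],"twist": [0,0,0.105],"fingers": -1},
  {"dp": [0,0,0],"twist": [0,0,0.105],"fingers": -1},
  {"dp": [0,0,0],"twist": [0,0,0],"fingers": -1},
  {"dp": [0,0,0],"twist": [0,0,0],"fingers": -1},
])

```text
time_s: 2.15
tool_pos: [0.5497, 0.0613, 0.2031]
tool_rot: [[-0.745, 0.667, -0.0], [0.667, 0.745, 0.0], [0.0, -0.0, -1.0]]
contact_force: [-0.3, -0.7, 0.4]
width: 0.0851
grip_force: 0.0
```

```bash
python3 - <<'E'
from cell import bot, snapshot
import cv2, pickle
s=bot.sense(); c=snapshot("wrist"); print(s['time_s'],s['tool_pos'],s['tool_rot'],s['qpos'],s['contact_force'])
pickle.dump((s,c),open('d1.pkl','wb')); cv2.imwrite("pics/w1.png",c["img"][:,:,::-1])
E
```

```text
2.15 [0.5496976  0.06130713 0.20310613] [[-7.44684607e-01  6.67416450e-01 -3.43550415e-04]
 [ 6.67416483e-01  7.44684656e-01  2.27124345e-05]
 [ 2.70995375e-04 -2.12377610e-04 -9.99999941e-01]] [-2.32981094e+00  1.56717312e+01 -1.69866513e+00  7.26493242e+01
  5.00063974e-04  3.95381687e+01] [-0.25057763 -0.70732573  0.44003733]
```

View pics/w1.png

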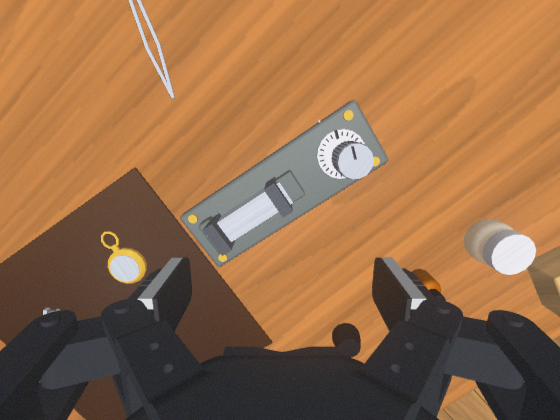

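The wrist view shows the vice's four brass screws at (192,219), (222,258), (348,115) and (376,161). The knob top is at (355,160), the dial at (342,154) and the jaws at (216,235) and (278,196). Next I'll compute the vice frame with masks for the screws and rays for the rest.

```bash
python3 - <<'E'
from h import *
np.set_printoptions(precision=4,suppress=True)
s,c=pickle.load(open('d1.pkl','rb'));P=(s['tool_pos'],s['tool_rot'])
im=c['img'];hsv=cv2.cvtColor(im,cv2.COLOR_RGB2HSV)
m=cv2.inRange(hsv,(19,140,120),(32,255,255))
n,l,st,ce=cv2.connectedComponentsWithStats(m)
for i in range(1,n):
    if st[i,4]>15: print(ce[i],st[i],onz(c,ce[i],.018,P))
print('corners',[onz(c,u,.018,P) for u in [(181,215),(355,100),(387,160),(220,266)]])
# greenish base mask
g=cv2.inRange(hsv,(60,10,40),(110,110,130)); g[:, :175]=0; g[270:]=0; g[:,392:]=0
pts=np.argwhere(g)[:,::-1]; 
cs,_=cv2.findContours(cv2.morphologyEx(g,cv2.MORPH_OPEN,np.ones((3,3),np.uint8)),0,2); k=max(cs,key=cv2.contourArea)
r=cv2.minAreaRect(k); print(r,[onz(c,u,.018,P) for u in cv2.boxPoints(r)])
print('knob',onz(c,(355,160),.096,P)); print('dial',onz(c,(341.5,154),.05,P),onz(c,(341.5,154),.03,P))
w=cv2.inRange(hsv,(0,0,150),(180,60,255)); w[:110]=0;w[190:]=0;w[:,:310]=0;w[:,385:]=0
print(cv2.boundingRect(w))
crop=cv2.resize(im[95:270,175:395],(792,630)[:2] and (754,600),interpolation=cv2.INTER_CUBIC); cv2.imwrite('pics/w1c.png',crop[:,:,::-1])
E
```

```text
[347.6579 114.9079] [343 110  10  10  76] [0.5363 0.1633 0.018 ]
[375.878  160.9268] [374 157   6   9  41] [0.5931 0.1564 0.018 ]
[192.5156 218.1875] [188 214  10   9  64] [ 0.5068 -0.0353  0.018 ]
[125.0798 256.2182] [101 231  46  53 614] [ 0.4865 -0.1271  0.018 ]
[222.3696 257.5435] [219 254   8   8  46] [ 0.5632 -0.0442  0.018 ]
corners [array([ 0.4957, -0.0421,  0.018 ]), array([0.53  , 0.1778, 0.018 ]), array([0.6002, 0.1658, 0.018 ]), array([ 0.569 , -0.0539,  0.018 ])]Traceback (most recent call last):
  File "<stdin>", line 13, in <module>
ValueError: max() iterable argument is empty
```

```bash
python3 - <<'E'
from h import *
np.set_printoptions(precision=4,suppress=True)
s,c=pickle.load(open('d1.pkl','rb'));P=(s['tool_pos'],s['tool_rot'])
im=c['img']
print('knob',onz(c,(355,160),.096,P)); print('dial',onz(c,(341.5,154),.05,P),onz(c,(341.5,154),.03,P))
d=pickle.load(open('d0.pkl','rb'));a,b=d['scene'],d['side']
print('knob scene/side', onz(a,(370.3,200),.096),onz(b,(235.5,150.5),.096))
# predicted pixels
def proj(cc,X):
    if 'R' in cc: q=cc['K']@(cc['R']@X+cc['t'])
    else:
        H=cc['hand_eye'];q=cc['K']@(H[:3,:3].T@(P[1].T@(X-P[0])-H[:3,3]))
    return q[:2]/q[2]
y=np.array([.147,.989,0]);x=np.array([.989,-.147,0]);o=np.array([.549,.0612,0])
bed=o-.03*y+[0,0,.045]
for n,X in dict(knob=o+.085*y+[0,0,.096],bed=bed,fixtop=bed-.03*y+[0,0,.013],movtop=bed+.032*y+[0,0,.013],c1=o+.115*y+.038*x+[0,0,.018],c2=o-.115*y+.038*x+[0,0,.018],c3=o-.115*y-.038*x+[0,0,.018],c4=o+.115*y-.038*x+[0,0,.018]).items():
    print(n,X,'w',proj(c,X),'scene',proj(a,X),'side',proj(b,X))
crop=cv2.resize(im[95:270,175:395],(754,600),interpolation=cv2.INTER_CUBIC); cv2.imwrite('pics/w1c.png',crop[:,:,::-1])
E
```

```text
knob [0.5585 0.1324 0.096 ]
dial [0.5566 0.1311 0.05  ] [0.5606 0.1327 0.03  ]
knob scene/side [0.5646 0.1309 0.096 ] [0.5621 0.1308 0.096 ]
knob [0.5615 0.1453 0.096 ] w [369.9033 152.0368] scene [376.0902 198.4763] side [230.8279 147.3475]
bed [0.5446 0.0315 0.045 ] w [257.1928 210.5693] scene [321.9076 217.3124] side [261.2885 197.3501]
fixtop [0.5402 0.0019 0.058 ] w [231.3822 230.1202] scene [308.8747 212.976 ] side [269.4877 201.3348]
movtop [0.5493 0.0632 0.058 ] w [283.4415 196.6508] scene [336.6774 212.5784] side [252.6539 183.5906]
c1 [0.6035 0.1693 0.018 ] w [391.521  160.0806] scene [387.9453 236.617 ] side [240.662  162.2994]
c2 [ 0.5697 -0.0581  0.018 ] w [217.8762 268.6001] scene [284.5835 238.3222] side [300.8948 224.6906]
c3 [ 0.4945 -0.0469  0.018 ] w [177.3036 217.0096] scene [282.6627 216.4404] side [268.7264 240.5056]
c4 [0.5283 0.1805 0.018 ] w [356.0801  96.7852] scene [380.8235 215.0099] side [210.637  174.6506]
```

View pics/w1c.png

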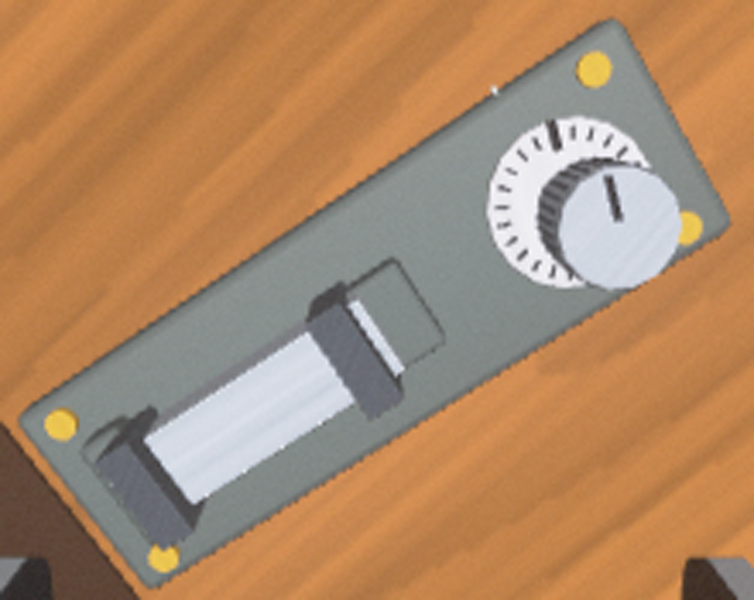

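The crop shows the fixed jaw's inner top edge from crop (128,440) to (192,532), the moving jaw's from (310,320) to (372,415), and the knob top at about (620,228). The base is not centred on the vice origin, so I'll use the jaws and knob directly.

```bash
python3 - <<'E'
from h import *
np.set_printoptions(precision=4,suppress=True)
s,c=pickle.load(open('d1.pkl','rb'));P=(s['tool_pos'],s['tool_rot'])
u=lambda p:(175+p[0]/3.427,95+p[1]/3.429)
f=lambda p,z:onz(c,u(p),z,P)
F=[f(p,.058) for p in [(128,440),(192,532)]];M=[f(p,.058) for p in [(310,320),(372,415)]]
print(F,M); F=sum(F)/2;M=sum(M)/2
K=f((620,228),.096);print('F',F,'M',M,'sep',np.linalg.norm(M-F),'knob',K,np.linalg.norm((K-F)[:2]))
for A,B in [((143,437),(308,335)),((193,505),(355,405))]:
    a,b=f(A,.045),f(B,.045);print('bed edge',a,b,np.degrees(np.arctan2(b[1]-a[1],b[0]-a[0])))
d=(K-F)[:2];print('dir knob-F',np.degrees(np.arctan2(d[1],d[0])))
y=np.array([.147,.989]);print('bed from F',F[:2]+.03*y,'from knob',K[:2]-.115*y)
E
```

```text
[array([ 0.5225, -0.0072,  0.058 ]), array([ 0.5553, -0.0135,  0.058 ])] [array([0.5317, 0.0558, 0.058 ]), array([0.5639, 0.0502, 0.058 ])]
F [ 0.5389 -0.0103  0.058 ] M [0.5478 0.053  0.058 ] sep 0.06395940060115497 knob [0.5599 0.1322 0.096 ] 0.14405637865707127
bed edge [ 0.526  -0.0083  0.045 ] [0.5361 0.05   0.045 ] 80.1468443689084
bed edge [ 0.5517 -0.0124  0.045 ] [0.5612 0.046  0.045 ] 80.78417836169746
dir knob-F 81.605861680352
bed from F [0.5433 0.0194] from knob [0.543  0.0185]
```

Request:
servo_tool([
  {"dp": [-20,-18,0],"twist": [0,0,0],"fingers": -1},
  {"dp": [-20,-18,0],"twist": [0,0,0],"fingers": -1},
  {"dp": [-22,-18,4],"twist": [0,0,0],"fingers": -1},
  {"dp": [-22,-18,4],"twist": [0,0,0],"fingers": -1},
  {"dp": [-22,-18,6],"twist": [0,0,0],"fingers": -1},
  {"dp": [-22,-18,6],"twist": [0,0,0],"fingers": -1},
  {"dp": [-22,-18,8],"twist": [0,0,0],"fingers": -1},
  {"dp": [-22,-18,8],"twist": [0,0,0],"fingers": -1},
  {"dp": [-22,-18,8],"twist": [0,0,0],"fingers": -1},
  {"dp": [-22,-18,8],"twist": [0,0,0],"fingers": -1},
])

```text
time_s: 3.2
tool_pos: [0.5897, -0.2181, 0.1509]
tool_rot: [[-0.744, 0.668, 0.0], [0.668, 0.744, 0.0], [0.0, 0.0, -1.0]]
contact_force: [1.1, 0.7, 0.0]
width: 0.0857
grip_force: 0.0
```

The vice fits: jaws 64 mm apart, fixed jaw face to knob 144 mm (145 expected), bed at (0.543, 0.019), y axis at 81.4°. Now the case up close.

```bash
python3 - <<'E'
from cell import bot, snapshot
from h import *
np.set_printoptions(precision=4,suppress=True)
s=bot.sense(); c=snapshot("wrist");P=(s['tool_pos'],s['tool_rot']);print(*P,s['qpos'])
pickle.dump((s,c),open('d2.pkl','wb'))
hsv=cv2.cvtColor(c['img'],cv2.COLOR_RGB2HSV)
m=cv2.inRange(hsv,(0,0,95),(180,70,255)); 
n,l,st,ce=cv2.connectedComponentsWithStats(m)
for i in range(1,n):
    if st[i,4]>60: print(ce[i],st[i],onz(c,ce[i],.012,P))
x0,y0=180,100
crop=cv2.resize(c['img'][y0:y0+150,x0:x0+200],(800,600),interpolation=cv2.INTER_CUBIC); cv2.imwrite('pics/w2c.png',crop[:,:,::-1])
E
```

```text
[ 0.5897 -0.2181  0.1509] [[-0.7442  0.6679  0.    ]
 [ 0.6679  0.7442  0.0001]
 [ 0.      0.     -1.    ]] [-27.9427  24.2494   3.5649  69.3163   0.003   13.9648]
[426.3992  20.0549] [ 379    0  117   59 3409] [ 0.5561 -0.0303  0.012 ]
[275.2086  58.568 ] [ 255   36   42   46 1486] [ 0.495  -0.1411  0.012 ]
[158.9549 152.7543] [143 133  32  40 932] [ 0.4823 -0.2721  0.012 ]
[283.833  221.6392] [ 263  195   43   53 1641] [ 0.6069 -0.2316  0.012 ]
[467.2679 256.677 ] [ 433  227   69   61 3195] [ 0.7567 -0.1198  0.012 ]
[157.2512 285.3288] [137 257  46  64 812] [ 0.5713 -0.3739  0.012 ]
[408.3935 285.8769] [381 258  53  63 991] [ 0.7441 -0.1826  0.012 ]
[ 47.746  323.6984] [ 40 321  17   6  63] [ 0.5239 -0.4949  0.012 ]
[ 81.4767 363.7609] [  40  337   80   52 2555] [ 0.5802 -0.5094  0.012 ]
[476.3514 372.2409] [ 438  337   87   76 3603] [ 0.8836 -0.1892  0.012 ]
[462.3165 414.2278] [437 407  54  13 496] [ 0.9243 -0.234   0.012 ]
```

View pics/w2c.png

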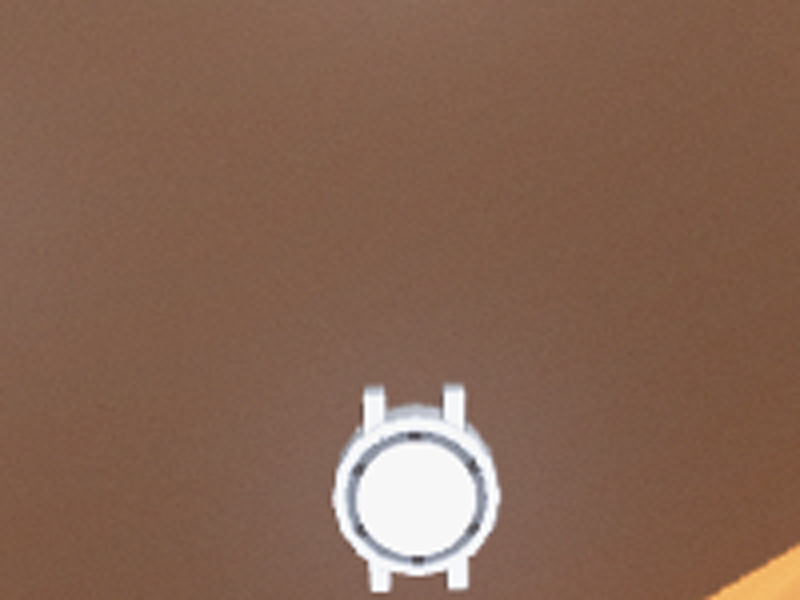

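The case is centred at crop (416.5,496), i.e. pixel (284.1,224.0), with its lug axis nearly in line with the tool x axis (about 1.5° off).

```bash
python3 - <<'E'
from h import *
s,c=pickle.load(open('d2.pkl','rb'));P=(s['tool_pos'],s['tool_rot'])
for z in (.017,.0165):
    X=onz(c,(284.1,224),z,P); print(X,1e3*P[1].T@(X-P[0]))
a,b=[onz(c,(180+q[0]/4,100+q[1]/4),.012,P) for q in ((414,388),(419,591))];print(a,b,np.linalg.norm(a-b),P[1].T@(a-b))
E
```

```text
[ 0.60764647 -0.23190497  0.017     ] [-22.54662836   1.73686593 133.92190574]
[ 0.60777282 -0.23201232  0.0165    ] [-22.71238071   1.74134941 134.42190156]
[ 0.58853571 -0.21551644  0.012     ] [ 0.62777463 -0.24898726  0.012     ] 0.05157507498365094 [ 5.15587136e-02 -1.29900365e-03  1.30398094e-06]
```

Request:
servo_tool([
  {"dp": [-11,1,10],"twist": [0,0,0],"fingers": -1},
  {"dp": [-11.6,0.7,15],"twist": [0,0,-0.025],"fingers": -0.6},
  {"dp": [0,0,22],"twist": [0,0,0],"fingers": -0.4},
  {"dp": [0,0,22],"twist": [0,0,0],"fingers": -0.4},
  {"dp": [0,0,22],"twist": [0,0,0],"fingers": -0.4},
  {"dp": [0,0,20],"twist": [0,0,0],"fingers": -0.4},
  {"dp": [0,0,16],"twist": [0,0,0],"fingers": -0.4},
  {"dp": [0,0,12],"twist": [0,0,0],"fingers": -0.4},
  {"dp": [0,0,6],"twist": [0,0,0],"fingers": -0.4},
  {"dp": [0,0,0],"twist": [0,0,0],"fingers": -0.4},
], newtons=30)

```text
time_s: 4.25
tool_pos: [0.6074, -0.2304, 0.0053]
tool_rot: [[-0.76, 0.65, -0.001], [0.65, 0.76, 0.001], [0.001, -0.0, -1.0]]
contact_force: [-0.6, -0.7, 0.4]
width: 0.0598
grip_force: 0.0
```

Request:
servo_tool([
  {"dp": [0,0,1],"twist": [0,0,0],"fingers": -0.2},
  {"dp": [0,0,1],"twist": [0,0,0],"fingers": 0},
  {"dp": [0,0,0],"twist": [0,0,0],"fingers": 0.1},
  {"dp": [0,0,0],"twist": [0,0,0],"fingers": 0.2},
  {"dp": [0,0,0],"twist": [0,0,0],"fingers": 0.3},
  {"dp": [0,0,0],"twist": [0,0,0],"fingers": 0.3},
  {"dp": [0,0,0],"twist": [0,0,0],"fingers": 0.3},
  {"dp": [0,0,0],"twist": [0,0,0],"fingers": 0.3},
  {"dp": [0,0,0],"twist": [0,0,0],"fingers": 0.3},
  {"dp": [0,0,0],"twist": [0,0,0],"fingers": 0.3},
], newtons=30)

```text
time_s: 5.25
tool_pos: [0.608, -0.2311, 0.0051]
tool_rot: [[-0.759, 0.651, 0.001], [0.651, 0.759, -0.001], [-0.001, 0.0, -1.0]]
contact_force: [-0.5, 1.3, 6.6]
width: 0.0385
grip_force: 29.9
```

Request:
servo_tool([
  {"dp": [0,0,-15],"twist": [0,0,0],"fingers": 0.3},
  {"dp": [0,0,-30],"twist": [0,0,0],"fingers": 0.3},
  {"dp": [0,0,-35],"twist": [0,0,0],"fingers": 0.3},
  {"dp": [0,0,-30],"twist": [0,0,0],"fingers": 0.3},
  {"dp": [35.3,24.6,0],"twist": [0,0,0],"fingers": 0.3},
  {"dp": [35.3,24.6,0],"twist": [0,0,0],"fingers": 0.3},
  {"dp": [35.3,24.6,0],"twist": [0,0,0],"fingers": 0.3},
  {"dp": [35.4,24.6,0],"twist": [0,0,0],"fingers": 0.3},
  {"dp": [35.4,24.6,0],"twist": [0,0,0],"fingers": 0.3},
  {"dp": [35.4,24.5,0],"twist": [0,0,0],"fingers": 0.3},
])

```text
time_s: 6.25
tool_pos: [0.5417, 0.0205, 0.1142]
tool_rot: [[-0.759, 0.651, -0.0], [0.651, 0.759, -0.0], [0.0, -0.0, -1.0]]
contact_force: [-0.1, 1.1, -1.3]
width: 0.0382
grip_force: 30.5
```

Request:
servo_tool([
  {"dp": [0,0,0],"twist": [0,0,0.127],"fingers": 0.3},
  {"dp": [0,0,0],"twist": [0,0,0.127],"fingers": 0.3},
  {"dp": [0,0,0],"twist": [0,0,0.127],"fingers": 0.3},
  {"dp": [0,0,0],"twist": [0,0,0.127],"fingers": 0.3},
  {"dp": [0,0,0],"twist": [0,0,0.127],"fingers": 0.3},
  {"dp": [0,0,0],"twist": [0,0,0.127],"fingers": 0.3},
  {"dp": [0,0,0],"twist": [0,0,0.125],"fingers": 0.3},
  {"dp": [0,0,0],"twist": [0,0,0.125],"fingers": 0.3},
  {"dp": [0,0,0],"twist": [0,0,0],"fingers": 0.3},
  {"dp": [0,0,0],"twist": [0,0,0],"fingers": 0.3},
])

```text
time_s: 7.25
tool_pos: [0.5424, 0.0191, 0.1142]
tool_rot: [[0.146, 0.989, -0.0], [0.989, -0.146, 0.0], [-0.0, -0.0, -1.0]]
contact_force: [-0.7, 0.5, -1.2]
width: 0.0385
grip_force: 30.5
```

```bash
python3 - <<'E'
from cell import bot, snapshot
from h import *
s=bot.sense(); c=snapshot("wrist");print(s['tool_pos'],s['tool_rot'],s['qpos'],s['width'],s['grip_force'])
pickle.dump((s,c),open('d3.pkl','wb'))
cv2.imwrite('pics/w3.png',c['img'][:,:,::-1])
E
```

```text
[0.54241097 0.0190861  0.11416814] [[ 1.45929798e-01  9.89294900e-01 -3.08670448e-04]
 [ 9.89294948e-01 -1.45929800e-01  1.79154249e-05]
 [-2.73205781e-05 -3.07980509e-04 -9.99999952e-01]] [-6.84475808e+00  1.76096081e+01 -1.24575989e+01  5.99504748e+01
 -1.08859047e-03  9.15463678e+01] 0.038455946458075416 30.498281121253967
```

View pics/w3.png

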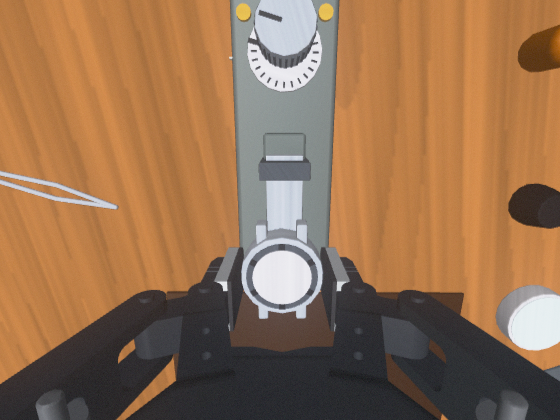

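The case is held square, centred at (282,275). The moving jaw is at (284.5,168), the knob top at about (285,27). Checking the offset.

```bash
python3 - <<'E'
from h import *
np.set_printoptions(precision=1,suppress=True)
s,c=pickle.load(open('d3.pkl','rb'));P=(s['tool_pos'],s['tool_rot'])
T=lambda u,z:1e3*P[1].T@(onz(c,u,z,P)-P[0])
for n,u,z in [('case',(282,275),.126),('jaw bottom edge top',(284.5,180),.045),('jaw face top edge',(284.5,180),.058),('jaw back edge',(284.5,160),.058),('knob',(285.5,27),.096),('bedL',(267,215),.045),('bedR',(303,215),.045),('lug0',(282,222),.119),('lug1',(282,319),.119)]: print(n,T(u,z))
E
```

```text
case [ -0.3  -0.7 -11.8]
jaw bottom edge top [30.4  1.1 69.2]
jaw face top edge [32.7  1.  56.2]
jaw back edge [45.8  0.9 56.2]
knob [111.6   0.9  18.2]
bedL [  4.9 -11.5  69.2]
bedR [ 4.9 14.5 69.2]
lug0 [23.6 -0.7 -4.8]
lug1 [-29.1  -0.7  -4.8]
```

Request:
servo_tool([
  {"dp": [-2,1.5,5],"twist": [0,0,0],"fingers": 0.3},
  {"dp": [0,0,12],"twist": [0,0,0],"fingers": 0.3},
  {"dp": [0,0,15],"twist": [0,0,0],"fingers": 0.3},
  {"dp": [0,0,14],"twist": [0,0,0],"fingers": 0.3},
  {"dp": [0,0,10],"twist": [0,0,0],"fingers": 0.3},
  {"dp": [0,0,5],"twist": [0,0,0],"fingers": 0.3},
  {"dp": [0,0,3],"twist": [0,0,0],"fingers": 0.3},
  {"dp": [0,0,2],"twist": [0,0,0],"fingers": 0.3},
  {"dp": [0,0,0],"twist": [0,0,0],"fingers": 0.3},
  {"dp": [0,0,0],"twist": [0,0,0],"fingers": 0.3},
])

```text
time_s: 8.3
tool_pos: [0.544, 0.0169, 0.0487]
tool_rot: [[0.149, 0.989, 0.001], [0.989, -0.149, -0.0], [0.0, 0.001, -1.0]]
contact_force: [-0.3, -0.1, -0.5]
width: 0.0384
grip_force: 30.5
```

Request:
servo_tool([
  {"dp": [0,0,1],"twist": [0,0,0],"fingers": 0.3},
  {"dp": [0,0,0.5],"twist": [0,0,0],"fingers": 0.3},
  {"dp": [0,0,0],"twist": [0,0,0],"fingers": 0.3},
  {"dp": [0,0,0],"twist": [0,0,0],"fingers": 0.2},
  {"dp": [0,0,0],"twist": [0,0,0],"fingers": 0.1},
  {"dp": [0,0,0],"twist": [0,0,0],"fingers": 0},
  {"dp": [0,0,0],"twist": [0,0,0],"fingers": -0.1},
  {"dp": [0,0,0],"twist": [0,0,0],"fingers": -0.3},
  {"dp": [0,0,0],"twist": [0,0,0],"fingers": -0.4},
  {"dp": [0,0,0],"twist": [0,0,0],"fingers": -0.4},
])

```text
time_s: 9.3
tool_pos: [0.5437, 0.0169, 0.0467]
tool_rot: [[0.149, 0.989, -0.0], [0.989, -0.149, 0.0], [-0.0, -0.0, -1.0]]
contact_force: [1.1, 0.4, 0.0]
width: 0.0601
grip_force: 0.0
```

Request:
servo_tool([
  {"dp": [0,0,-5],"twist": [0,0,0],"fingers": -0.4},
  {"dp": [0,0,-10],"twist": [0,0,0],"fingers": -0.4},
  {"dp": [0,0,-20],"twist": [0,0,0],"fingers": -0.4},
  {"dp": [0,0,-25],"twist": [0,0,0],"fingers": -0.4},
  {"dp": [0,0,-15],"twist": [0,0,0],"fingers": -0.4},
  {"dp": [0,0,-5],"twist": [0,0,0],"fingers": -0.4},
  {"dp": [0,0,0],"twist": [0,0,0],"fingers": -0.4},
  {"dp": [0,0,0],"twist": [0,0,0],"fingers": -0.4},
  {"dp": [0,0,0],"twist": [0,0,0],"fingers": -0.4},
  {"dp": [0,0,0],"twist": [0,0,0],"fingers": -0.4},
])

```text
time_s: 10.3
tool_pos: [0.5434, 0.017, 0.126]
tool_rot: [[0.149, 0.989, -0.001], [0.989, -0.149, 0.0], [-0.0, -0.001, -1.0]]
contact_force: [-0.4, 1.0, 0.6]
width: 0.0595
grip_force: 0.0
```

```bash
python3 - <<'E'
from cell import bot, snapshot
from h import *
s=bot.sense(); c=snapshot("wrist");print(s['tool_pos'],s['tool_rot'],s['qpos'],s['width'],s['grip_force'])
pickle.dump((s,c),open('d4.pkl','wb'))
cv2.imwrite('pics/w4.png',c['img'][:,:,::-1])
E
```

```text
[0.54337293 0.01696401 0.12604304] [[ 1.49401279e-01  9.88775722e-01 -1.35261313e-03]
 [ 9.88776646e-01 -1.49401203e-01  1.57724665e-04]
 [-4.61277079e-05 -1.36099654e-03 -9.99999073e-01]] [-7.05749561e+00  1.72323353e+01 -1.11380928e+01  6.17075941e+01
 -5.53452114e-04  9.15347380e+01] 0.05954751425619145 0.0
```

View pics/w4.png

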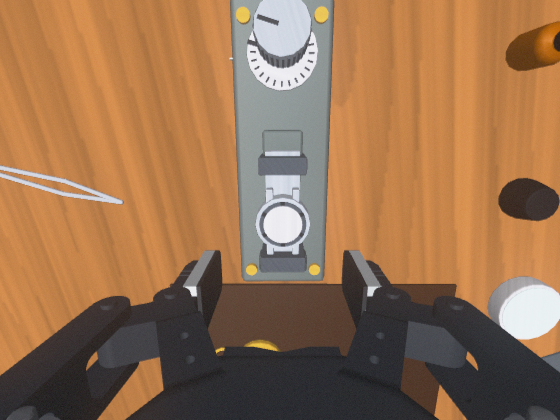

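The case lies flat and square in the vice, disc at (283,223), lugs towards the jaws; the knob top is at (282,27). Computing the move to the knob.

```bash
python3 - <<'E'
from h import *
np.set_printoptions(precision=4,suppress=True)
s,c=pickle.load(open('d4.pkl','rb'));P=(s['tool_pos'],s['tool_rot'])
g=cv2.GaussianBlur(cv2.cvtColor(c['img'],cv2.COLOR_RGB2GRAY),(3,3),0)[:100,230:340]
h=cv2.HoughCircles(g,cv2.HOUGH_GRADIENT,1.5,5,param1=100,param2=15,minRadius=24,maxRadius=38);print(None if h is None else h[0,:5]+[230,0,0])
for u,z in (((282,27),.096),((282,30),.096),((283,223),.059)):
    X=onz(c,u,z,P);print(X,1e3*P[1].T@(X-P[0]))
y=np.array([.149,.989]);print([.543,.0185]+.115*y)
E
```

```text
[[280.25  51.75  37.05]
 [281.75  59.25  30.45]
 [281.75  26.25  28.8 ]
 [286.25  33.75  33.75]
 [286.25  44.25  37.05]]
[0.5598 0.1306 0.096 ] [114.8287  -0.6967  30.0387]
[0.5596 0.1293 0.096 ] [113.4891  -0.6968  30.0388]
[0.5432 0.0165 0.059 ] [-0.4769  0.037  67.0431]
[0.5601 0.1322]
```

Request:
servo_tool([
  {"dp": [38,0,-5],"twist": [0,0,0],"fingers": -0.5},
  {"dp": [38,0,-5],"twist": [0,0,0],"fingers": -0.5},
  {"dp": [39,-0.5,0],"twist": [0,0,0],"fingers": -0.5},
  {"dp": [0,0,0],"twist": [0,0,-0.14],"fingers": -0.5},
  {"dp": [0,0,0],"twist": [0,0,-0.14],"fingers": -0.5},
  {"dp": [0,0,0],"twist": [0,0,-0.14],"fingers": -0.5},
  {"dp": [0,0,0],"twist": [0,0,-0.14],"fingers": -0.5},
  {"dp": [0,0,0],"twist": [0,0,-0.14],"fingers": -0.5},
  {"dp": [0,0,0],"twist": [0,0,-0.14],"fingers": -0.5},
  {"dp": [0,0,0],"twist": [0,0,-0.14],"fingers": -0.5},
])

```text
time_s: 11.35
tool_pos: [0.5603, 0.1307, 0.1364]
tool_rot: [[-0.742, 0.671, -0.001], [0.671, 0.742, -0.0], [0.0, -0.001, -1.0]]
contact_force: [-0.0, -0.2, -0.2]
width: 0.0641
grip_force: 0.0
```

Request:
servo_tool([
  {"dp": [0,0,0],"twist": [0,0,-0.14],"fingers": -0.5},
  {"dp": [0,0,0],"twist": [0,0,-0.14],"fingers": -0.5},
  {"dp": [0,0,0],"twist": [0,0,-0.14],"fingers": -0.5},
  {"dp": [0,0,0],"twist": [0,0,-0.14],"fingers": -0.5},
  {"dp": [0,0,0],"twist": [0,0,-0.14],"fingers": -0.5},
  {"dp": [0,0,0],"twist": [0,0,-0.14],"fingers": -0.5},
  {"dp": [0,0,0],"twist": [0,0,-0.14],"fingers": -0.5},
  {"dp": [0,0,0],"twist": [0,0,-0.14],"fingers": -0.5},
  {"dp": [0,0,0],"twist": [0,0,-0.14],"fingers": -0.5},
  {"dp": [0,0,0],"twist": [0,0,-0.14],"fingers": -0.5},
])

```text
time_s: 12.35
tool_pos: [0.5603, 0.1307, 0.1364]
tool_rot: [[-0.787, -0.617, -0.001], [-0.617, 0.787, -0.0], [0.001, 0.0, -1.0]]
contact_force: [0.1, -0.5, -0.4]
width: 0.064
grip_force: 0.0
```

Request:
servo_tool([
  {"dp": [0,0,0],"twist": [0,0,-0.14],"fingers": -0.5},
  {"dp": [0,0,0],"twist": [0,0,-0.14],"fingers": -0.5},
  {"dp": [0,0,0],"twist": [0,0,-0.14],"fingers": -0.5},
  {"dp": [0,0,0],"twist": [0,0,-0.14],"fingers": -0.5},
  {"dp": [0,0,0],"twist": [0,0,-0.14],"fingers": -0.5},
  {"dp": [0,0,0],"twist": [0,0,-0.14],"fingers": -0.5},
  {"dp": [0,0,0],"twist": [0,0,-0.14],"fingers": -0.5},
  {"dp": [0,0,0],"twist": [0,0,-0.14],"fingers": -0.5},
  {"dp": [0,0,0],"twist": [0,0,0],"fingers": -0.5},
  {"dp": [0,0,0],"twist": [0,0,0],"fingers": -0.5},
])

```text
time_s: 13.35
tool_pos: [0.5603, 0.1307, 0.1365]
tool_rot: [[0.203, -0.979, -0.0], [-0.979, -0.203, -0.0], [-0.0, 0.0, -1.0]]
contact_force: [0.3, 0.4, -1.2]
width: 0.0645
grip_force: 0.0
```

```bash
python3 - <<'E'
from cell import bot
import numpy as np
s=bot.sense();print(s['time_s'],s['tool_pos'],s['qpos'])
print('knob in tool, mm',1e3*s['tool_rot'].T@(np.array([.560,.1312,.070])-s['tool_pos']))
E
```

```text
13.35 [0.56033752 0.13071131 0.13652717] [ 4.77651270e+00  1.97133297e+01 -5.77968853e+00  6.45327393e+01
 -3.05953880e-04 -9.69305591e+01]
knob in tool, mm [-0.54374999  0.20161097 66.52729758]
```

Request:
servo_tool([
  {"dp": [-0.5,0,12],"twist": [0,0,0],"fingers": -0.4},
  {"dp": [0,0,18],"twist": [0,0,0],"fingers": -0.4},
  {"dp": [0,0,18],"twist": [0,0,0],"fingers": -0.3},
  {"dp": [0,0,12],"twist": [0,0,0],"fingers": -0.2},
  {"dp": [0,0,6],"twist": [0,0,0],"fingers": -0.1},
  {"dp": [0,0,0],"twist": [0,0,0],"fingers": 0.1},
  {"dp": [0,0,0],"twist": [0,0,0],"fingers": 0.3},
  {"dp": [0,0,0],"twist": [0,0,0],"fingers": 0.5},
  {"dp": [0,0,0],"twist": [0,0,0],"fingers": 0.5},
  {"dp": [0,0,0],"twist": [0,0,0],"fingers": 0.5},
], newtons=50)

```text
time_s: 14.35
tool_pos: [0.5609, 0.1313, 0.0714]
tool_rot: [[0.207, -0.978, 0.002], [-0.978, -0.207, 0.0], [0.0, -0.002, -1.0]]
contact_force: [2.8, 0.6, 1.0]
width: 0.0283
grip_force: 49.7
```

Request:
servo_tool([
  {"dp": [0,0,0],"twist": [0,0,0.06],"fingers": 0.5},
  {"dp": [0,0,0],"twist": [0,0,0.12],"fingers": 0.5},
  {"dp": [0,0,0],"twist": [0,0,0.12],"fingers": 0.5},
  {"dp": [0,0,0],"twist": [0,0,0.12],"fingers": 0.5},
  {"dp": [0,0,0],"twist": [0,0,0.12],"fingers": 0.5},
  {"dp": [0,0,0],"twist": [0,0,0.12],"fingers": 0.5},
  {"dp": [0,0,0],"twist": [0,0,0.12],"fingers": 0.5},
  {"dp": [0,0,0],"twist": [0,0,0.12],"fingers": 0.5},
  {"dp": [0,0,0],"twist": [0,0,0.12],"fingers": 0.5},
  {"dp": [0,0,0],"twist": [0,0,0.12],"fingers": 0.5},
])

```text
time_s: 15.35
tool_pos: [0.5602, 0.1316, 0.0714]
tool_rot: [[-0.805, -0.593, 0.0], [-0.593, 0.805, 0.001], [-0.001, 0.001, -1.0]]
contact_force: [-1.0, 2.4, 4.3]
width: 0.0284
grip_force: 50.0
```

```bash
cat > st.py <<'E'
from cell import bot
s=bot.sense();print(s['time_s'],s['tool_pos'],s['qpos'][5],s['qpos'][0],s['ft_torque'],s['contact_force'],s['width'],s['grip_force'],s['tau'][5])
E
python3 st.py
```

```text
15.35 [0.56015128 0.13161454 0.07136508] -31.518357108708848 4.842006333724973 [0.60975696 0.35675652 0.07399205] [-0.99256643  2.44648861  4.26868629] 0.028398908867697883 49.95219647884369 -1.9065101444721222
```

Request:
servo_tool([
  {"dp": [0,0,0],"twist": [0,0,0.12],"fingers": 0.5},
  {"dp": [0,0,0],"twist": [0,0,0.12],"fingers": 0.5},
  {"dp": [0,0,0],"twist": [0,0,0.12],"fingers": 0.5},
  {"dp": [0,0,0],"twist": [0,0,0.12],"fingers": 0.5},
  {"dp": [0,0,0],"twist": [0,0,0.12],"fingers": 0.5},
  {"dp": [0,0,0],"twist": [0,0,0.12],"fingers": 0.5},
  {"dp": [0,0,0],"twist": [0,0,0.12],"fingers": 0.5},
  {"dp": [0,0,0],"twist": [0,0,0.12],"fingers": 0.5},
  {"dp": [0,0,0],"twist": [0,0,0.12],"fingers": 0.5},
  {"dp": [0,0,0],"twist": [0,0,0.12],"fingers": 0.5},
])

```text
time_s: 16.35
tool_pos: [0.5603, 0.1324, 0.0714]
tool_rot: [[-0.845, 0.535, 0.001], [0.535, 0.845, 0.003], [0.001, 0.002, -1.0]]
contact_force: [-0.7, 7.2, 3.2]
width: 0.0285
grip_force: 49.9
```

```bash
python3 st.py
```

```text
16.35 [0.56025043 0.13244826 0.07139725] 37.236918798399614 4.877753122173341 [1.46834279 0.03507484 0.10371045] [-0.68159551  7.20912673  3.23583242] 0.02850583764694868 49.94117259979248 -1.9008361548185349
```

Request:
servo_tool([
  {"dp": [0,0,0],"twist": [0,0,0.08],"fingers": 0.5},
  {"dp": [0,0,0],"twist": [0,0,0.08],"fingers": 0.5},
  {"dp": [0,0,0],"twist": [0,0,0.08],"fingers": 0.5},
  {"dp": [0,0,0],"twist": [0,0,0.08],"fingers": 0.5},
  {"dp": [0,0,0],"twist": [0,0,0.08],"fingers": 0.5},
  {"dp": [0,0,0],"twist": [0,0,0.08],"fingers": 0.5},
  {"dp": [0,0,0],"twist": [0,0,0.08],"fingers": 0.5},
  {"dp": [0,0,0],"twist": [0,0,0.08],"fingers": 0.5},
  {"dp": [0,0,0],"twist": [0,0,0.08],"fingers": 0.5},
  {"dp": [0,0,0],"twist": [0,0,0.08],"fingers": 0.5},
])

```text
time_s: 17.35
tool_pos: [0.5607, 0.1327, 0.0714]
tool_rot: [[-0.206, 0.978, 0.001], [0.978, 0.206, 0.003], [0.003, 0.002, -1.0]]
contact_force: [2.4, 7.8, 1.2]
width: 0.0282
grip_force: 49.7
```

```bash
python3 st.py
```

```text
17.35 [0.56074309 0.13267852 0.07142194] 82.97151789630762 4.88800374561626 [ 1.59148769 -0.31809585  0.18192116] [2.37125573 7.84738189 1.23965103] 0.02818697808394023 49.72071290016174 -1.151847168803215
```

Request:
servo_tool([
  {"dp": [0,0,0],"twist": [0,0,0.12],"fingers": 0.5},
  {"dp": [0,0,0],"twist": [0,0,0.12],"fingers": 0.5},
  {"dp": [0,0,0],"twist": [0,0,0.12],"fingers": 0.5},
  {"dp": [0,0,0],"twist": [0,0,0.12],"fingers": 0.5},
  {"dp": [0,0,0],"twist": [0,0,0.12],"fingers": 0.5},
  {"dp": [0,0,0],"twist": [0,0,0.12],"fingers": 0.5},
  {"dp": [0,0,0],"twist": [0,0,0.12],"fingers": 0.5},
  {"dp": [0,0,0],"twist": [0,0,0.12],"fingers": 0.5},
  {"dp": [0,0,0],"twist": [0,0,0.12],"fingers": 0.5},
  {"dp": [0,0,0],"twist": [0,0,0.12],"fingers": 0.5},
])

```text
time_s: 18.35
tool_pos: [0.5614, 0.1323, 0.0714]
tool_rot: [[0.838, 0.545, 0.003], [0.545, -0.838, 0.002], [0.003, -0.0, -1.0]]
contact_force: [4.6, 6.1, -1.5]
width: 0.0285
grip_force: 49.6
```

```bash
python3 st.py
```

```text
18.35 [0.5614133  0.13234014 0.07144949] 151.81870978181428 4.870097636230965 [ 1.22136001 -0.94320329  0.16991749] [ 4.61767915  6.06741393 -1.50956119] 0.028545648987547138 49.58929896354675 -1.8134143576025963
```

Request:
servo_tool([
  {"dp": [0,0,0],"twist": [0,0,0],"fingers": 0.3},
  {"dp": [0,0,0],"twist": [0,0,0],"fingers": 0.1},
  {"dp": [0,0,0],"twist": [0,0,0],"fingers": -0.1},
  {"dp": [0,0,0],"twist": [0,0,0],"fingers": -0.4},
  {"dp": [0,0,-8],"twist": [0,0,0],"fingers": -0.4},
  {"dp": [0,0,-20],"twist": [0,0,0],"fingers": -0.4},
  {"dp": [0,0,-25],"twist": [0,0,0],"fingers": -0.4},
  {"dp": [0,0,-25],"twist": [0,0,0],"fingers": -0.4},
  {"dp": [0,0,-20],"twist": [0,0,0],"fingers": -0.4},
  {"dp": [0,0,-10],"twist": [0,0,0],"fingers": -0.4},
])

```text
time_s: 19.35
tool_pos: [0.5609, 0.1311, 0.1812]
tool_rot: [[0.836, 0.549, 0.003], [0.549, -0.836, 0.0], [0.002, 0.001, -1.0]]
contact_force: [0.5, -0.1, -0.4]
width: 0.0597
grip_force: 0.0
```

Request:
servo_tool([
  {"dp": [-10,20,-5],"twist": [0,0,-0.14],"fingers": -0.4},
  {"dp": [-10,20,-5],"twist": [0,0,-0.14],"fingers": -0.4},
  {"dp": [-10,20,-5],"twist": [0,0,-0.14],"fingers": -0.4},
  {"dp": [-10,20,0],"twist": [0,0,-0.14],"fingers": -0.4},
  {"dp": [-10,10,0],"twist": [0,0,-0.14],"fingers": -0.4},
  {"dp": [-10,0,0],"twist": [0,0,-0.14],"fingers": -0.4},
  {"dp": [0,0,0],"twist": [0,0,-0.14],"fingers": -0.4},
  {"dp": [0,0,0],"twist": [0,0,0],"fingers": -0.4},
  {"dp": [0,0,0],"twist": [0,0,0],"fingers": -0.4},
  {"dp": [0,0,0],"twist": [0,0,0],"fingers": -0.4},
])

```text
time_s: 20.35
tool_pos: [0.5907, 0.0249, 0.1937]
tool_rot: [[0.013, 1.0, -0.0], [1.0, -0.013, 0.0], [0.0, -0.0, -1.0]]
contact_force: [0.7, 0.5, 0.5]
width: 0.0596
grip_force: 0.0
```

```bash
python3 st.py; python3 - <<'E'
from cell import bot, snapshot
from h import *
s=bot.sense(); c=snapshot("wrist");pickle.dump((s,c),open('d5.pkl','wb'))
cv2.imwrite('pics/w5.png',cv2.resize(c['img'],(800,600),interpolation=cv2.INTER_CUBIC)[:,:,::-1])
E
```

```text
20.35 [0.59071769 0.02491425 0.19372679] 85.0203631192793 -5.713541296319589 [ 0.02334419 -0.04986125 -0.01895783] [0.73486242 0.52916934 0.45911871] 0.05959332234272256 0.0 0.020859752548858523
```

View pics/w5.png

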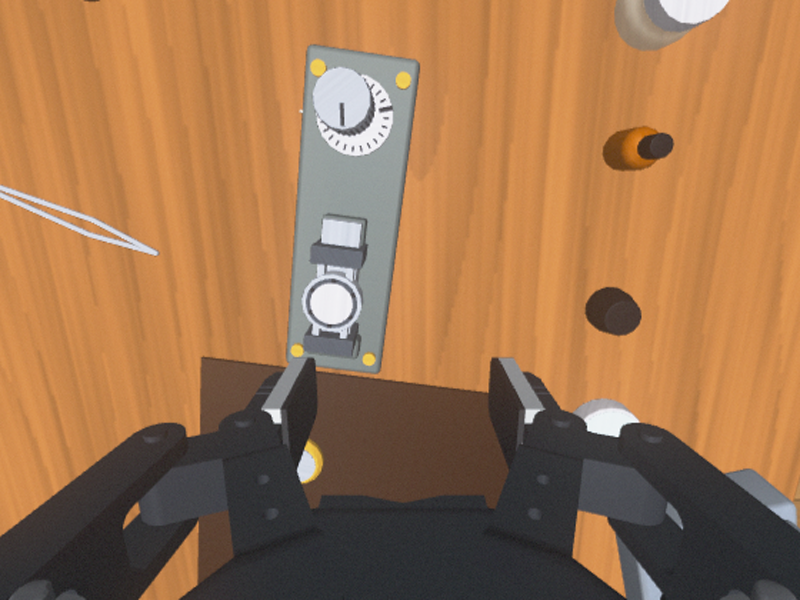

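The picture shows the case square between the closed jaws. The dial mark is now on the right, about 165° round from its start. The knob mark points down the vice, about 250° round, so the clutch slipped about 1.4 rad, more than five clicks. The arm is clear, so I'm handing in.

```bash
python3 -c "
from cell import bot
print(bot.hand_in())"
```

```text
the job is handed in; nothing more can be done
None
```

I handed the job in at about 20 s of the 67 s limit: the large case is clamped flat and square by its lugs and the arm is clear. By the index marks the clutch slipped about 1.4 rad (five clicks), and I never came near the other two cases; no verdict came back.

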